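# Fetch the low jar from behind the bottles for weighing

### The job

The low jar at the back of the small carton has to be weighed: first clear the three bottles that crowd it out of the carton and stand all three on the flat cardboard pad, then set the jar in the middle of the scale's steel pan. When the jar is on the pan, stand each bottle back in the carton exactly where that bottle stood at the start, and leave the jar on the scale. It is all glass: set things down gently, tip nothing over, and leave the tape roll, the little box and the test weight alone.

Things in the scene. Friction and masses are not known exactly. Their poses are not given: they have to be found in the camera images.
- carton: Fixed open cardboard carton, outside 140 x 200 x 60 mm (x, y, z), walls and floor 5 mm, limp look-only flaps at its -x and +x ends. Origin: centre of its underside on the bench, x, y along its sides. In its frame the jar stands at about (+30, 0) mm, the bottles at about (-28, 0), (+30, +60) and (+30, -60) mm on its floor; which bottle is where varies.
- pad: Fixed flat brown cardboard layer pad, 210 x 210 x 4 mm, the side area for the bottles, to the left or the right of the carton. Origin: centre of its underside on the bench, x and y along its edges.
- scale: Fixed bench scale on the side of the carton where the pad is not: grey housing 190 x 160 x 32 mm under a round steel pan 130 mm in diameter, whose flat top face is 42 mm above the bench. Origin: on the bench right under the pan's centre, z up; the housing's centre lies 12 mm towards -x of it, with the display strip at its -x end.
- round_bottle: Green glass, black round straight-sided cap 39 mm tall at the top; 140 mm tall; straight round body 44 mm in diameter, cap 38 mm in diameter. Origin: centre of the underside, z up. About 0.2 kg. Stands in the carton at the start, next to the jar.
- square_bottle: Green glass, black round straight-sided cap 39 mm tall at the top; 128 mm tall; square body 42 x 42 mm, cap 30 mm in diameter. Origin: centre of the underside, z up. About 0.2 kg. Stands in the carton at the start, next to the jar. x and y along its flat sides.
- cone_bottle: Green glass, black round straight-sided cap 39 mm tall at the top; 135 mm tall; round body tapering from 50 mm in diameter at the foot to 25 mm below the cap, cap 24 mm in diameter. Origin: centre of the underside, z up. About 0.2 kg. Stands in the carton at the start, next to the jar.
- jar: Low green glass jar, 48 mm tall, body 52 mm in diameter, black lid 56 mm in diameter over the top 16 mm. Origin: centre of the underside, z up. About 0.16 kg. Stands at the back of the carton, some 9 mm from the bottles and from the back (+x) wall: with the bottles out, fingers have room on its +y and -y sides (carton frame).
- tape_roll: Bystander: brown roll of packing tape lying flat, 100 mm in diameter, 48 mm tall, loose. Origin: centre of the underside.
- small_box: Bystander: small closed cardboard box 90 x 130 x 70 mm, loose. Origin: centre of the underside.
- test_weight: Bystander: steel test weight with a knob, 40 mm in diameter, 60 mm tall, loose. Origin: centre of the underside.

How it is judged (in metres and radians):
On the way, in this order (a step that is already met when the one before it is completed fails the run):
1. all three bottles stand upright on the cardboard pad, let go (x of round_bottle in the frame of pad between -0.1 and 0.1 m and y of round_bottle in the frame of pad between -0.1 and 0.1 m and z of each of round_bottle, square_bottle, cone_bottle in the frame of pad below 0.01 m and x of square_bottle in the frame of pad between -0.1 and 0.1 m and y of square_bottle in the frame of pad between -0.1 and 0.1 m and x of cone_bottle in the frame of pad between -0.1 and 0.1 m and y of cone_bottle in the frame of pad between -0.1 and 0.1 m and angle between each of round_bottle, square_bottle, cone_bottle's own z axis and vertical below 0.1 rad and linear speed of each of round_bottle, square_bottle, cone_bottle below 0.03 m/s and contact force between the fingers and round_bottle below 0.1 N and contact force between the fingers and square_bottle below 0.1 N and contact force between the fingers and cone_bottle below 0.1 N), for 0.2 s.
2. the jar stands in the middle of the scale pan, let go, while the three bottles are still on the pad (x of round_bottle in the frame of pad between -0.1 and 0.1 m and y of round_bottle in the frame of pad between -0.1 and 0.1 m and z of each of round_bottle, square_bottle, cone_bottle in the frame of pad below 0.01 m and x of square_bottle in the frame of pad between -0.1 and 0.1 m and y of square_bottle in the frame of pad between -0.1 and 0.1 m and x of cone_bottle in the frame of pad between -0.1 and 0.1 m and y of cone_bottle in the frame of pad between -0.1 and 0.1 m and horizontal distance between jar and scale below 0.02 m and z of jar in the frame of scale below 0.048 m and angle between jar's own z axis and vertical below 0.1 rad and linear speed of jar below 0.03 m/s and contact force between the fingers and jar below 0.1 N), for 0.2 s.
At the end, for the whole second after the job is handed in: The jar stands upright on the scale pan with its centre within 20 mm of the pan's centre, and each bottle stands upright in the carton within 15 mm of where that bottle stood at the start; all let go and at rest (horizontal distance between jar and scale below 0.02 m and z of jar in the frame of scale below 0.048 m and angle between each of jar, round_bottle, square_bottle, cone_bottle's own z axis and vertical below 0.1 rad and linear speed of each of jar, round_bottle, square_bottle, cone_bottle below 0.03 m/s and contact force between the fingers and jar below 0.1 N and distance of each of round_bottle, square_bottle, cone_bottle from where it was at the start of the episode below 0.015 m and contact force between the fingers and round_bottle below 0.1 N and contact force between the fingers and square_bottle below 0.1 N and contact force between the fingers and cone_bottle below 0.1 N); the robot touches nothing.
It fails at once if a bottle or the jar is dropped (moves at over 0.6 m/s while not held, as after falling 20 mm) ((linear speed of round_bottle above 0.6 m/s and contact force between the fingers and round_bottle below 0.1 N) or (linear speed of square_bottle above 0.6 m/s and contact force between the fingers and square_bottle below 0.1 N) or (linear speed of cone_bottle above 0.6 m/s and contact force between the fingers and cone_bottle below 0.1 N) or (linear speed of jar above 0.6 m/s and contact force between the fingers and jar below 0.1 N)).
It fails at once if a bottle or the jar is tipped over (tilted by more than 40 degrees) (angle between any of round_bottle, square_bottle, cone_bottle, jar's own z axis and vertical above 0.7 rad).
It fails at once if a bystander (tape roll, little box, test weight) is moved by more than 20 mm (distance of any of tape_roll, small_box, test_weight from where it was at the start of the episode above 0.02 m).
It fails at once if a bottle or the jar is rammed onto the pad, the scale or the carton (more than 80 N) (contact force between any of round_bottle, square_bottle, cone_bottle, jar and pad above 80 N or contact force between any of round_bottle, square_bottle, cone_bottle, jar and scale above 80 N or contact force between any of round_bottle, square_bottle, cone_bottle, jar and carton above 80 N).
It also fails if it takes over 144 s, if anything falls off the work surface, if the arm or the gripper's body presses on something with over 40 N, if the wrist force passes 120 N, or if a joint passes its speed limit or range.

### The arm

A 6-joint arm with a two-finger parallel gripper is mounted at the origin on the work surface. World frame = base frame: x ahead of the robot, y to its left, z up, the work surface at z = 0. Lengths are in mm, angles in rad, forces in N, time in s.
With the tool pointing down it reaches from about 350 to 975 mm from the base axis. Payload 7.1 kg.
Tool frame: the origin (TCP) lies at the very end of the fingers, on their centre line; the grasp point (between the pads) lies 19 mm behind it (ctrl.pinch_z is the distance from the TCP to the grasp point, in mm); z points along the fingers, y is the direction in which the jaws open and shut (so a half turn about z gives the same grasp; the last joint's range is limited). The gripper opens to 88 mm and grips with 3 to 60 N. Pads are 20 mm wide; open, the fingers measure 115 mm over their backs; the gripper's body (75 mm by 178 mm) begins 61 mm behind the grasp point.
Start: joints at [-1.16, 0.423, 1.63, -0, 1.089, -0.019], TCP at [260.445, -568.131, 222.675] pointing down, gripper open.
Joint ranges: [-3, 3], [-0.9, 2.11], [0.09, 2.58], [-1.31, 4.45], [0.11, 2.69], [-2.54, 2.54]. Speed limits (rad/s): [2.39, 2.39, 3.01, 3.14, 3.14, 3.14].

### API

Orientations are given as a rotation vector (axis times angle).
In Python, from workcell import ctrl gives the robot as it stands.
- The arm moves only by the shell command python3 -m inch 'ROWS' [OPENING]. ROWS is JSON, a list of rows, each an object with "xyz": the shift along the tool's x, y, z in cm, a list of three; "spin": the turn about the tool's z in degrees. A call has 1 to 20 rows; each row is the pose to reach, as a shift and turn from the pose measured when the call began, along the tool's axes at that moment; what a row does not reach only later rows make up. A row lasts 1/10 s, in which the tool goes at most 50 mm and 8.59 degrees, less where a joint would pass 70% of its speed; a pose out of reach is approached as far as the arm can. A call with a gripper value outside its range is refused whole. OPENING is the closure, from 0 (fully open) to 1 (shut), set as the call begins (- or left out, the last holds). The fingers move at their own pace and stop on an object; the grip force is fixed at half the most. Time passes only in rows, so rows that repeat a pose let the fingers close. It gives the time, the measured TCP pose, the force and the opening at its end, in the units of the state.
- ctrl.get_obs(): the state, without advancing time (a new reading comes with each control period).
- ctrl.get_image(name): name is "scene" or "top"; returns the picture (384x512x3 uint8, red, green, blue); there is no depth.
- ctrl.camera_info(name): a dict with "camera_matrix" (3x3 intrinsics, pixels), "k1" (the pictures are not rectified: a ray, as slopes to the right and down, at radius r is drawn at 1 + k1 r^2 times it, then the intrinsics apply), "R" (3x3) and "t" (3): a world point X has camera coordinates R X + t. Camera axes: x right, y down, z forward; pixel columns grow to the right and rows downward; lengths in mm; the calibration is good to about 2 mm. A picture is of the moment at which its call begins. camera_info takes no time and is no camera call.
- ctrl.close_job(): hands the job in, once; it reports no verdict.
The state is a dict: "t": time; "qpos": joint angles; "qvel": joint speeds; "joint_torque": joint torques, N m; "ee_pos": TCP position; "orientation": TCP orientation; "ft_force": force on the tool from outside, world axes, zero at the start; "moment": the same for the moment, N m; "width": finger opening in mm.
Only numpy, scipy, OpenCV 4.12 (cv2) and the standard library are available. Lean on these libraries where they do the work, as an engineer would, in place of code of your own. Each camera call takes 0.05 s, during which the arm holds its last target. There are 200 camera calls.

## Working session

There is one attempt and no reset: what is moved stays moved. The work goes in short steps, Python scripts to look and compute and a shell command to move; the robot and the scene stay as the last step left them, time stands still between calls to the robot, and variables do not carry over. Pictures are saved under pics/ and viewed, about 12 in all and at most 16, crops included, and the job is handed in when it is done.

```bash
mkdir -p pics; ls
cat > h.py <<'E'
import numpy as np, cv2
from workcell import ctrl
from scipy.spatial.transform import Rotation as Ro
def snap(cam,fn,crop=None,s=1):
    im=ctrl.get_image(cam)[:,:,::-1]; cv2.imwrite('pics/raw_'+fn,im)
    if crop: im=im[crop[1]:crop[3],crop[0]:crop[2]]
    if s!=1: im=cv2.resize(im,None,fx=s,fy=s,interpolation=cv2.INTER_CUBIC)
    cv2.imwrite('pics/'+fn,im)
def ray(cam,u,v):
    c=ctrl.camera_info(cam);K=np.array(c['camera_matrix']);R=np.array(c['R']);t=np.array(c['t'])
    d=np.linalg.solve(K,[u,v,1.]);p=d[:2].copy()
    for _ in range(50): p=d[:2]/(1+c['k1']*(p@p))
    return -R.T@t, R.T@np.array([*p,1.])
def pt(cam,u,v,z):
    o,d=ray(cam,u,v); return o+d*(z-o[2])/d[2]
def pix(cam,X):
    c=ctrl.camera_info(cam);K=np.array(c['camera_matrix']);x=np.array(c['R'])@np.array(X,float)+np.array(c['t'])
    p=x[:2]/x[2];p=p*(1+c['k1']*(p@p));return (K@[*p,1])[:2]
def delta(x,y,z):
    o=ctrl.get_obs();R=Ro.from_rotvec(o['orientation']).as_matrix()
    print('shift cm',np.round(R.T@(np.array([x,y,z])-o['ee_pos'])/10,2),'yaxis deg',np.round(np.degrees(np.arctan2(R[1,1],R[0,1])),1),'q6',round(o['qpos'][5],2))
E
python3 - <<'E'
from h import *
np.set_printoptions(precision=2,suppress=True)
snap('scene','s0.png',s=1.5); snap('top','t0.png',s=1.5)
for c in('scene','top'):
    i=ctrl.camera_info(c);print(c,i, -np.array(i['R']).T@i['t'])
print(ctrl.get_obs()); delta(500,0,300)
E
```

```text
pics
scene {'camera_matrix': array([[408.48,   0.  , 250.96],
       [  0.  , 408.48, 194.56],
       [  0.  ,   0.  ,   1.  ]]), 'k1': -0.07282916614826263, 'R': array([[ 0.4 ,  0.92,  0.01],
       [ 0.72, -0.31, -0.62],
       [-0.56,  0.26, -0.79]]), 't': array([-253.66, -414.61, 1457.81])} [1220.54 -270.44  893.64]
top {'camera_matrix': array([[479.12,   0.  , 250.82],
       [  0.  , 479.12, 190.35],
       [  0.  ,   0.  ,   1.  ]]), 'k1': 0.006138026024705352, 'R': array([[-0.02, -1.  , -0.01],
       [-0.98,  0.02, -0.18],
       [ 0.18,  0.  , -0.98]]), 't': array([  10.25,  635.61, 1282.39])} [ 388.45   -5.71 1377.57]
{'t': 0.1, 'qpos': array([-1.16,  0.42,  1.63, -0.  ,  1.09, -0.02]), 'qvel': array([-0., -0., -0.,  0., -0., -0.]), 'joint_torque': array([  0.  , -54.56, -27.43,   0.06,   0.02,  -0.  ]), 'ee_pos': array([ 260.24, -567.66,  221.95]), 'orientation': array([-3.07, -0.67,  0.  ]), 'ft_force': array([-0.09,  0.  , -0.41]), 'moment': array([ 0.04, -0.02,  0.04]), 'width': 87.73370792514504}
shift cm [ 45.45 -41.62  -7.74] yaxis deg -65.4 q6 -0.02
```

View pics/s0.png

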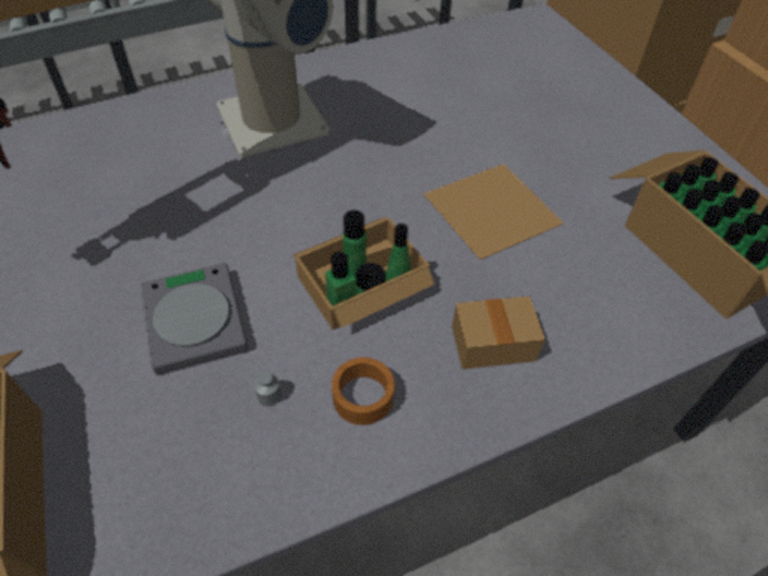

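View pics/t0.png

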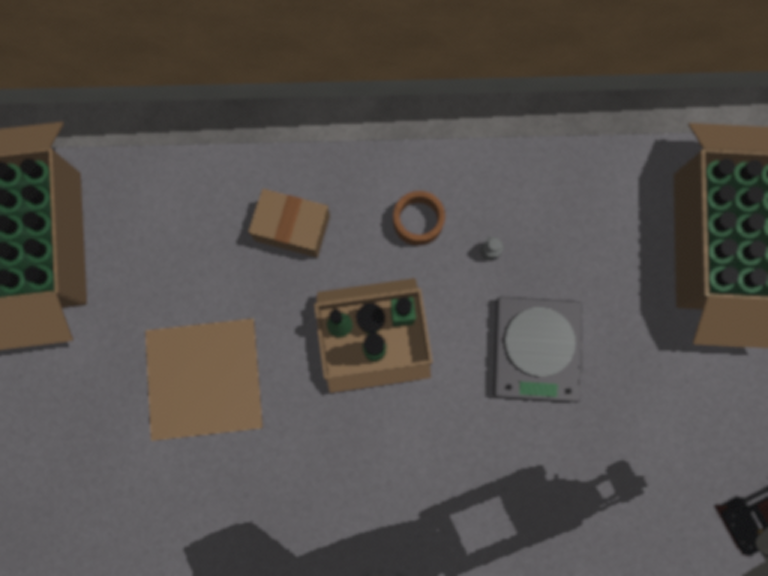

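The scene shows the carton with round bottle at the front, cone on the left and square on the right. The pad is on the left of the carton, the scale on the right. I'll crop closer to get pixel positions.

Run:
```python
import cv2
t=cv2.imread('pics/raw_t0.png');s=cv2.imread('pics/raw_s0.png')
a=cv2.resize(t[180:265,205:295],(720,680)[:2],interpolation=cv2.INTER_CUBIC)[:600]
cv2.imwrite('pics/t0c.png',cv2.convertScaleAbs(cv2.resize(t[183:263,202:294],None,fx=7,fy=7,interpolation=cv2.INTER_CUBIC),alpha=1.5))
cv2.imwrite('pics/s0c.png',cv2.convertScaleAbs(cv2.resize(s[135:220,195:295],None,fx=7,fy=7,interpolation=cv2.INTER_CUBIC),alpha=1.5))
```

```text
(no output)
```

View pics/t0c.png

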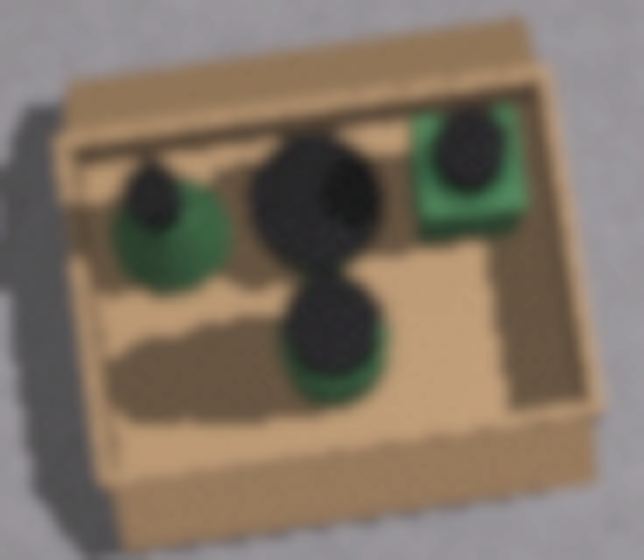

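View pics/s0c.png

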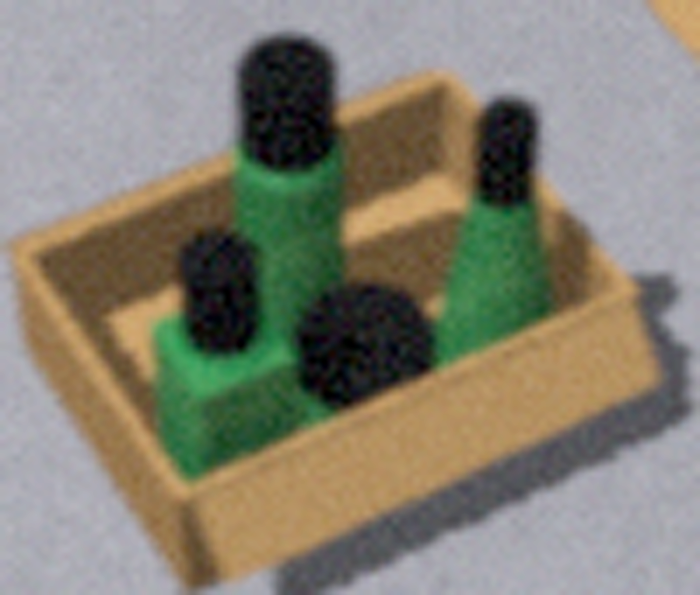

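The crops show the carton rim corners (top crop about (60,135), (548,68), (605,405), (105,487)), the cap tops and the lid. Next I compute positions and cross-check them between the two cameras.

Run:
```python
from h import *
np.set_printoptions(precision=1,suppress=True)
T=lambda c:((c[0]+.5)/7-.5+202,(c[1]+.5)/7-.5+183)
S=lambda c:((c[0]+.5)/7-.5+195,(c[1]+.5)/7-.5+135)
P=lambda c:((c[0]+.5)/1.5-.5,(c[1]+.5)/1.5-.5)
def fit(L,W): # local, world -> yaw, origin
    L=np.array(L,float);W=np.array(W)[:,:2];l=L-L.mean(0);w=W-W.mean(0)
    a=np.arctan2((l[:,0]*w[:,1]-l[:,1]*w[:,0]).sum(),(l*w).sum());R=np.array([[np.cos(a),-np.sin(a)],[np.sin(a),np.cos(a)]])
    o=W.mean(0)-R@L.mean(0);print('yaw',np.degrees(a),'o',o,'res',(L@R.T+o-W).ravel());return R,o
W=[pt('top',*T(c),60) for c in [(60,135),(548,68),(605,405),(105,487)]]
L=[(70,100),(70,-100),(-70,-100),(-70,100)]
R,o=fit(L,W)
W2=[pt('scene',*S(c),60) for c in [(12,243),(190,497),(638,285),(445,72)]]
L2=[(-70,-100),(70,-100),(70,100),(-70,100)]
R2,o2=fit(L2,W2)
for n,l in dict(front=(-28,0),jar=(30,0),left=(30,60),right=(30,-60)).items():print(n,R@l+o,R2@l+o2)
for n,ct,cs,z in [('round',(334,322),(288,69),145),('cone',(152,188),(509,119),140),('square',(468,147),(220,254),133),('jar',(315,205),(367,338),53)]:
    print(n,'top',pt('top',*T(ct),z),'scene',pt('scene',*S(cs),z))
R3,o3=fit([(105,105),(105,-105),(-105,-105),(-105,105)],[pt('top',*P(c),4) for c in [(147,330),(254,320),(261,427),(151,437)]])
fit([(-105,-105),(105,-105),(105,105),(-105,105)],[pt('scene',*P(c),4) for c in [(426,196),(484,255),(561,219),(504,166)]])
print('pan',pt('top',*P((540,341)),42),pt('scene',*P((191,314)),42))
for n,ct,z in [('tape',(419,218),48),('box',(290,219),70),('weight',(494,245),60)]:print(n,pt('top',*P(ct),z))
```

```text
yaw 7.24988047825563 o [548.3   3.6] res [-0.5  1.9  2.2 -1.5 -2.  -1.3  0.3  0.9]
yaw 7.249903190820714 o [546.    6.7] res [ 2.8 -1.1 -0.6 -2.7  1.1  0.3 -3.3  3.5]
front [520.5   0.1] [518.2   3.2]
jar [578.    7.4] [575.8  10.5]
left [570.4  67. ] [568.2  70. ]
right [585.6 -52.1] [583.3 -49. ]
round top [519.4   1.8 145. ] scene [520.    3.8 145. ]
cone top [571.5  68.6 140. ] scene [570.8  70.2 140. ]
square top [585.4 -49.8 133. ] scene [584.7 -49.1 133. ]
jar top [576.1   9.   53. ] scene [579.7  10.2  53. ]
yaw 4.085989748102237 o [475.9 328.9] res [ 3.4  1.8  3.7 -1.9 -2.9 -1.8 -4.2  1.8]
yaw 6.979616367332066 o [475.9 334.8] res [ -5.6  -1.7   9.3  -5.7   7.7   5.  -11.4   2.3]
pan [ 527.3 -306.1   42. ] [ 530.4 -305.9   42. ]
tape [767.9 -88.6  48. ]
box [765.5 155.8  70. ]
weight [ 708.5 -227.3   60. ]
```

Both cameras agree within about 3 mm: round (519.5, 3), cone (571, 69.5), square (585, -49.5), jar (578, 9.5), pan (529, -306). The tape, box and weight are clear of the work paths. The jaws will run along the carton's y throughout, so I now move above the round bottle.

```bash
python3 -c "
from h import *
delta(519.5,3,180)"
```

```text
shift cm [ 47.35 -41.07   4.26] yaxis deg -65.4 q6 -0.02
```

```bash
python3 -m inch '[{"xyz":[1.5,-1.3,0],"spin":1},{"xyz":[4,-3.5,0],"spin":2},{"xyz":[7,-6,0],"spin":3},{"xyz":[10,-8.7,0],"spin":4},{"xyz":[13,-11.3,0],"spin":5},{"xyz":[16,-13.9,0],"spin":6},{"xyz":[19,-16.5,0],"spin":7},{"xyz":[22,-19.1,0],"spin":8},{"xyz":[25,-21.7,0],"spin":9},{"xyz":[28,-24.3,0],"spin":10},{"xyz":[31,-26.9,0],"spin":11},{"xyz":[34,-29.5,1],"spin":12},{"xyz":[37,-32.1,2],"spin":13.5},{"xyz":[40,-34.7,3],"spin":15},{"xyz":[43,-37.3,3.5],"spin":16},{"xyz":[45.5,-39.5,4],"spin":17},{"xyz":[46.8,-40.6,4.3],"spin":17.35},{"xyz":[47.35,-41.07,4.3],"spin":17.35},{"xyz":[47.35,-41.07,4.3],"spin":17.35}]'
python3 -c "
from h import *
delta(519.5,3,108)"
```

```text
t: 2.0
ee_pos: [519.5, 3.5, 179.4]
orientation: [-3.134, -0.202, 0.002]
ft_force: [-0.7, -0.2, 0.3]
width: 87.9
shift cm [-0.    0.06  7.14] yaxis deg -82.6 q6 1.42
```

```bash
python3 -m inch '[{"xyz":[0,0,1],"spin":0},{"xyz":[0,0,2.5],"spin":0},{"xyz":[0,0.05,4],"spin":0},{"xyz":[0,0.05,5.5],"spin":0},{"xyz":[0,0.05,6.5],"spin":0},{"xyz":[0,0.05,7.1],"spin":0},{"xyz":[0,0.05,7.1],"spin":0}]' 0
python3 -m inch '[{"xyz":[0,0,0],"spin":0},{"xyz":[0,0,0],"spin":0},{"xyz":[0,0,0],"spin":0},{"xyz":[0,0,0],"spin":0},{"xyz":[0,0,0],"spin":0},{"xyz":[0,0,0],"spin":0},{"xyz":[0,0,0],"spin":0},{"xyz":[0,0,0],"spin":0},{"xyz":[0,0,-0.3],"spin":0},{"xyz":[0,0,-1],"spin":0},{"xyz":[0,0,-2.5],"spin":0},{"xyz":[0,0,-4.5],"spin":0},{"xyz":[0,0,-6.5],"spin":0},{"xyz":[0,0,-8.5],"spin":0},{"xyz":[0,0,-10],"spin":0},{"xyz":[0,0,-11],"spin":0},{"xyz":[0,0,-11.3],"spin":0},{"xyz":[0,0,-11.3],"spin":0}]' 1
python3 -c "
from h import *
delta(416,332,219);delta(416,332,140)"
```

```text
t: 2.7
ee_pos: [518.9, 2.6, 107.6]
orientation: [-3.134, -0.201, 0.004]
ft_force: [-0.6, 0.5, 0.3]
width: 87.6
t: 4.5
ee_pos: [519.1, 2.5, 220.7]
orientation: [-3.134, -0.201, 0.003]
ft_force: [-0.1, -0.9, -2.8]
width: 37.6
shift cm [ -6.03 -34.     0.24] yaxis deg -82.7 q6 1.42
shift cm [ -6.01 -33.99   8.14] yaxis deg -82.7 q6 1.42
```

```bash
python3 -m inch '[{"xyz":[-0.1,-0.6,0],"spin":0},{"xyz":[-0.3,-2,0],"spin":0},{"xyz":[-0.8,-4.5,0],"spin":0},{"xyz":[-1.3,-7.5,0],"spin":0},{"xyz":[-1.9,-10.5,0],"spin":0},{"xyz":[-2.4,-13.5,0],"spin":0},{"xyz":[-2.9,-16.5,0],"spin":0},{"xyz":[-3.5,-19.5,0],"spin":0},{"xyz":[-4,-22.5,0],"spin":0},{"xyz":[-4.5,-25.5,0.5],"spin":0},{"xyz":[-5,-28.5,2],"spin":0},{"xyz":[-5.4,-31,4],"spin":0},{"xyz":[-5.8,-33,6],"spin":0},{"xyz":[-6,-33.8,8],"spin":0},{"xyz":[-6,-34,9.3],"spin":0},{"xyz":[-6,-34,10],"spin":0},{"xyz":[-6,-34,10.4],"spin":0},{"xyz":[-6,-34,10.4],"spin":0}]'
python3 -c "
from h import *
delta(416,332,107)"
```

```text
t: 6.3
ee_pos: [416.1, 331.7, 117.3]
orientation: [-3.134, -0.199, 0.004]
ft_force: [1.3, 0.4, -2.7]
width: 37.5
shift cm [-0.01 -0.03  1.03] yaxis deg -82.7 q6 2.09
```

```bash
python3 -m inch '[{"xyz":[0,0,0.2],"spin":0},{"xyz":[0,0,0.4],"spin":0},{"xyz":[0,0,0.6],"spin":0},{"xyz":[0,0,0.8],"spin":0},{"xyz":[0,0,0.95],"spin":0},{"xyz":[0,0,1.05],"spin":0},{"xyz":[0,0,1.05],"spin":0}]'
```

```text
t: 7.0
ee_pos: [416.1, 331.8, 106.7]
orientation: [-3.134, -0.199, 0.004]
ft_force: [0.1, 0.0, -2.2]
width: 37.8
```

```bash
python3 -m inch '[{"xyz":[0,0,0],"spin":0},{"xyz":[0,0,0],"spin":0},{"xyz":[0,0,0],"spin":0},{"xyz":[0,0,0],"spin":0},{"xyz":[0,0,-1],"spin":0},{"xyz":[0,0,-3],"spin":0},{"xyz":[0,0,-5.5],"spin":0},{"xyz":[0,0,-7],"spin":0},{"xyz":[0.4,1,-7.5],"spin":0},{"xyz":[1.5,3.5,-7.5],"spin":0},{"xyz":[3,7,-7.5],"spin":0},{"xyz":[4.7,11,-7.5],"spin":0},{"xyz":[6.4,15,-7.5],"spin":0},{"xyz":[8.1,19,-7.5],"spin":0},{"xyz":[9.8,23,-7.5],"spin":0},{"xyz":[11.2,26,-7.5],"spin":0},{"xyz":[11.9,27.5,-7.5],"spin":0},{"xyz":[12.05,28,-7.5],"spin":0},{"xyz":[12.05,28,-7.5],"spin":0}]' 0
python3 -c "
from h import *
delta(571,69.4,104)
snap('top','t1.png',s=1.5)"
```

```text
t: 8.9
ee_pos: [570.9, 69.1, 180.8]
orientation: [-3.134, -0.198, 0.005]
ft_force: [-0.1, 1.1, 0.4]
width: 87.4
shift cm [ 0.04 -0.01  7.68] yaxis deg -82.8 q6 1.54
```

View pics/t1.png

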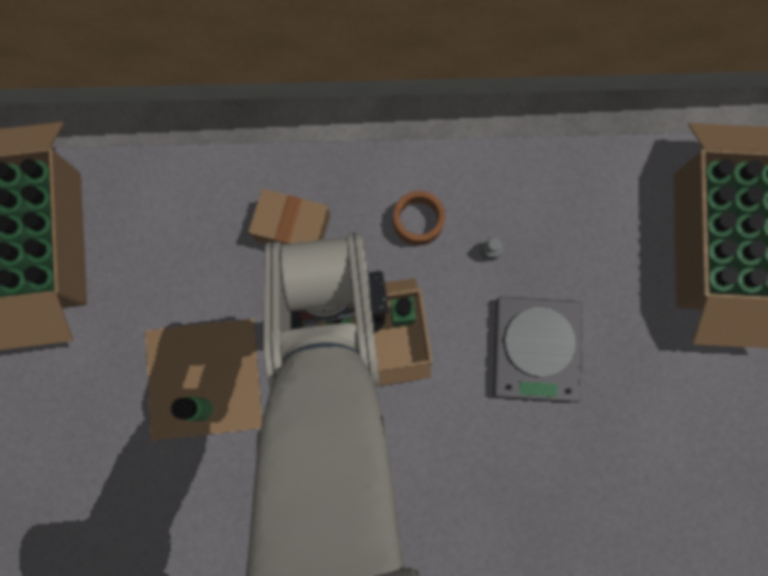

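The round bottle stands on the pad (about (195,408)), well inside its edges. Now the cone.

```bash
python3 -m inch '[{"xyz":[0,0,1],"spin":0},{"xyz":[0,0,3],"spin":0},{"xyz":[0,0,5],"spin":0},{"xyz":[0,0,6.5],"spin":0},{"xyz":[0.04,0,7.3],"spin":0},{"xyz":[0.04,0,7.6],"spin":0},{"xyz":[0.04,0,7.6],"spin":0}]' 0
python3 -m inch '[{"xyz":[0,0,0],"spin":0},{"xyz":[0,0,0],"spin":0},{"xyz":[0,0,0],"spin":0},{"xyz":[0,0,0],"spin":0},{"xyz":[0,0,0],"spin":0},{"xyz":[0,0,0],"spin":0},{"xyz":[0,0,0],"spin":0},{"xyz":[0,0,0],"spin":0},{"xyz":[0,0,0],"spin":0},{"xyz":[0,0,-0.3],"spin":0},{"xyz":[0,0,-1],"spin":0},{"xyz":[0,0,-2.5],"spin":0},{"xyz":[0,0,-4.5],"spin":0},{"xyz":[0,0,-6.5],"spin":0},{"xyz":[0,0,-8.5],"spin":0},{"xyz":[0,0,-10],"spin":0},{"xyz":[0,0,-11],"spin":0},{"xyz":[0,0,-11.3],"spin":0},{"xyz":[0,0,-11.3],"spin":0}]' 1
python3 -c "
from h import *
delta(476,332,140)"
```

```text
t: 9.65
ee_pos: [570.6, 70.2, 104.7]
orientation: [-3.134, -0.2, 0.006]
ft_force: [1.1, -0.0, -0.2]
width: 87.9
t: 11.55
ee_pos: [571.2, 70.1, 218.2]
orientation: [-3.134, -0.2, 0.005]
ft_force: [-0.4, -0.3, -2.0]
width: 23.8
shift cm [ -6.09 -27.18   7.88] yaxis deg -82.7 q6 1.54
```

```bash
python3 -m inch '[{"xyz":[-0.1,-0.6,0],"spin":0},{"xyz":[-0.5,-2,0],"spin":0},{"xyz":[-1,-4.5,0],"spin":0},{"xyz":[-1.7,-7.5,0],"spin":0},{"xyz":[-2.3,-10.5,0],"spin":0},{"xyz":[-3,-13.5,0],"spin":0},{"xyz":[-3.7,-16.5,0],"spin":0},{"xyz":[-4.4,-19.5,0],"spin":0},{"xyz":[-5,-22.5,0.5],"spin":0},{"xyz":[-5.5,-25,2],"spin":0},{"xyz":[-5.9,-26.5,4],"spin":0},{"xyz":[-6.1,-27.2,6.5],"spin":0},{"xyz":[-6.1,-27.2,8.5],"spin":0},{"xyz":[-6.1,-27.2,9.8],"spin":0},{"xyz":[-6.1,-27.2,10.4],"spin":0},{"xyz":[-6.1,-27.2,10.7],"spin":0},{"xyz":[-6.1,-27.2,10.9],"spin":0},{"xyz":[-6.1,-27.2,11.1],"spin":0},{"xyz":[-6.1,-27.2,11.3],"spin":0},{"xyz":[-6.1,-27.2,11.4],"spin":0}]'
```

```text
t: 13.55
ee_pos: [475.9, 332.2, 105.1]
orientation: [-3.134, -0.2, 0.004]
ft_force: [-0.3, -0.5, -1.8]
width: 23.3
```

```bash
python3 -m inch '[{"xyz":[0,0,0.1],"spin":0},{"xyz":[0,0,0.15],"spin":0},{"xyz":[0,0,0.15],"spin":0},{"xyz":[0,0,0.15],"spin":0}]'
python3 -m inch '[{"xyz":[0,0,0],"spin":0},{"xyz":[0,0,0],"spin":0},{"xyz":[0,0,0],"spin":0},{"xyz":[0,0,0],"spin":0},{"xyz":[0,0,-1],"spin":0},{"xyz":[0,0,-3],"spin":0},{"xyz":[0,0,-5.5],"spin":0},{"xyz":[0,0,-7.3],"spin":0},{"xyz":[0.2,1,-7.8],"spin":0},{"xyz":[0.5,4,-7.8],"spin":0},{"xyz":[1.2,8,-7.8],"spin":0},{"xyz":[1.9,12.5,-7.8],"spin":0},{"xyz":[2.6,17,-7.8],"spin":0},{"xyz":[3.3,21.5,-7.8],"spin":0},{"xyz":[4,26,-7.8],"spin":0},{"xyz":[4.7,30.5,-7.8],"spin":0},{"xyz":[5.3,34.5,-7.8],"spin":0},{"xyz":[5.7,37.5,-7.8],"spin":0},{"xyz":[5.97,39.2,-7.8],"spin":0},{"xyz":[5.97,39.2,-7.8],"spin":0}]' 0
python3 -c "
from h import *
delta(585,-49.5,98)"
```

```text
t: 13.95
ee_pos: [475.9, 332.3, 103.6]
orientation: [-3.133, -0.2, 0.004]
ft_force: [0.9, 0.3, -1.8]
width: 23.8
t: 15.95
ee_pos: [585.2, -51.0, 180.4]
orientation: [-3.134, -0.196, 0.004]
ft_force: [-0.1, 0.7, 0.2]
width: 88.0
shift cm [ 0.02 -0.14  8.24] yaxis deg -82.9 q6 1.34
```

```bash
python3 -m inch '[{"xyz":[0,-0.1,1],"spin":0},{"xyz":[0,-0.14,3],"spin":0},{"xyz":[0,-0.14,5],"spin":0},{"xyz":[0,-0.14,6.8],"spin":0},{"xyz":[0,-0.14,7.8],"spin":0},{"xyz":[0,-0.14,8.2],"spin":0},{"xyz":[0,-0.14,8.2],"spin":0}]' 0
python3 -m inch '[{"xyz":[0,0,0],"spin":0},{"xyz":[0,0,0],"spin":0},{"xyz":[0,0,0],"spin":0},{"xyz":[0,0,0],"spin":0},{"xyz":[0,0,0],"spin":0},{"xyz":[0,0,0],"spin":0},{"xyz":[0,0,0],"spin":0},{"xyz":[0,0,0],"spin":0},{"xyz":[0,0,0],"spin":0},{"xyz":[0,0,-0.3],"spin":0},{"xyz":[0,0,-1],"spin":0},{"xyz":[0,0,-2.5],"spin":0},{"xyz":[0,0,-4.5],"spin":0},{"xyz":[0,0,-6.5],"spin":0},{"xyz":[0,0,-8.5],"spin":0},{"xyz":[0,0,-10],"spin":0},{"xyz":[0,0,-11],"spin":0},{"xyz":[0,0,-11.3],"spin":0},{"xyz":[0,0,-11.3],"spin":0}]' 1
python3 -c "
from h import *
delta(536,332,140)"
```

```text
t: 16.65
ee_pos: [584.5, -48.7, 98.0]
orientation: [-3.134, -0.197, 0.005]
ft_force: [-1.1, 0.5, -0.1]
width: 88.1
t: 18.55
ee_pos: [584.9, -48.9, 211.2]
orientation: [-3.134, -0.197, 0.005]
ft_force: [0.0, 0.7, -1.2]
width: 29.6
shift cm [ -0.05 -38.39   7.2 ] yaxis deg -82.8 q6 1.34
```

```bash
python3 -m inch '[{"xyz":[0,-0.6,0],"spin":0},{"xyz":[0,-2,0],"spin":0},{"xyz":[0,-5,0],"spin":0},{"xyz":[0,-8.5,0],"spin":0},{"xyz":[0,-12,0],"spin":0},{"xyz":[0,-15.5,0],"spin":0},{"xyz":[0,-19,0],"spin":0},{"xyz":[0,-22.5,0],"spin":0},{"xyz":[0,-26,0],"spin":0},{"xyz":[0,-29.5,0],"spin":0},{"xyz":[0,-33,1],"spin":0},{"xyz":[0,-36,2.5],"spin":0},{"xyz":[0,-37.9,4.5],"spin":0},{"xyz":[0,-38.4,6.5],"spin":0},{"xyz":[0,-38.4,8.5],"spin":0},{"xyz":[0,-38.4,9.8],"spin":0},{"xyz":[0,-38.4,10.4],"spin":0},{"xyz":[0,-38.4,10.8],"spin":0},{"xyz":[0,-38.4,11],"spin":0},{"xyz":[0,-38.4,11.1],"spin":0}]'
python3 -c "
from h import *
delta(536,332,97)"
```

```text
t: 20.55
ee_pos: [536.9, 332.4, 101.5]
orientation: [-3.133, -0.196, 0.004]
ft_force: [-0.2, 0.2, -2.1]
width: 29.5
shift cm [-0.09  0.03  0.45] yaxis deg -82.8 q6 1.98
```

```bash
python3 -m inch '[{"xyz":[-0.05,0,0.15],"spin":0},{"xyz":[-0.09,0,0.3],"spin":0},{"xyz":[-0.09,0,0.4],"spin":0},{"xyz":[-0.09,0,0.47],"spin":0},{"xyz":[-0.09,0,0.47],"spin":0},{"xyz":[-0.09,0,0.47],"spin":0}]'
python3 -m inch '[{"xyz":[0,0,0],"spin":0},{"xyz":[0,0,0],"spin":0},{"xyz":[0,0,0],"spin":0},{"xyz":[0,0,0],"spin":0},{"xyz":[0,0,-1],"spin":0},{"xyz":[0,0,-3],"spin":0},{"xyz":[0,0,-5.5],"spin":0},{"xyz":[0,0,-7],"spin":0},{"xyz":[0,1,-7.8],"spin":0},{"xyz":[0,4,-7.8],"spin":0},{"xyz":[0,8,-7.8],"spin":0},{"xyz":[0,12,-7.8],"spin":0},{"xyz":[0,16,-7],"spin":0},{"xyz":[0,20,-6],"spin":0},{"xyz":[0,24,-5],"spin":0},{"xyz":[0,28,-4],"spin":0},{"xyz":[0,31,-3],"spin":0},{"xyz":[0,32.2,-2],"spin":0},{"xyz":[0,32.5,-1.5],"spin":0},{"xyz":[0,32.5,-1.5],"spin":0}]' 0
python3 -c "
from h import *
snap('scene','s2.png',s=1.5)
delta(578,9.5,27)"
```

```text
t: 21.15
ee_pos: [536.0, 332.2, 96.9]
orientation: [-3.133, -0.196, 0.003]
ft_force: [0.6, -0.6, -2.2]
width: 29.8
t: 23.15
ee_pos: [575.8, 9.9, 110.2]
orientation: [-3.133, -0.196, 0.006]
ft_force: [-0.2, -0.0, -0.7]
width: 87.9
shift cm [0.19 0.14 8.38] yaxis deg -82.8 q6 1.44
```

View pics/s2.png

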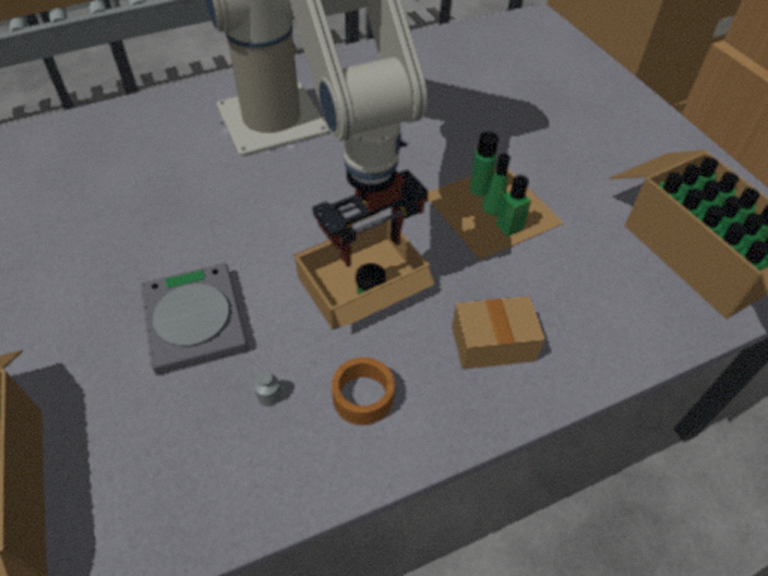

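All three bottles stand upright on the pad (about (482,165), (497,190), (513,208)), and the jar is alone in the carton. Next I grasp the jar.

```bash
python3 -m inch '[{"xyz":[0.1,0.1,1],"spin":0},{"xyz":[0.2,0.1,3],"spin":0},{"xyz":[0.2,0.1,5],"spin":0},{"xyz":[0.2,0.1,6.5],"spin":0},{"xyz":[0.2,0.1,7.5],"spin":0},{"xyz":[0.2,0.1,8.1],"spin":0},{"xyz":[0.2,0.1,8.35],"spin":0},{"xyz":[0.2,0.1,8.35],"spin":0}]' 0
python3 -m inch '[{"xyz":[0,0,0],"spin":0},{"xyz":[0,0,0],"spin":0},{"xyz":[0,0,0],"spin":0},{"xyz":[0,0,0],"spin":0},{"xyz":[0,0,0],"spin":0},{"xyz":[0,0,0],"spin":0},{"xyz":[0,0,0],"spin":0},{"xyz":[0,0,-0.3],"spin":0},{"xyz":[0,0,-1],"spin":0},{"xyz":[0,0,-2.5],"spin":0},{"xyz":[0,0,-4.5],"spin":0},{"xyz":[0,0,-6.5],"spin":0},{"xyz":[0,0,-8.5],"spin":0},{"xyz":[0,0,-10],"spin":0},{"xyz":[0,0,-10.5],"spin":0},{"xyz":[0,0,-10.5],"spin":0}]' 1
python3 -c "
from h import *
snap('scene','s3.png',s=1.5)
delta(529,-306,27+38)"
```

```text
t: 24.0
ee_pos: [578.2, 10.0, 27.3]
orientation: [-3.133, -0.197, 0.005]
ft_force: [0.2, 0.2, -0.6]
width: 87.8
t: 25.6
ee_pos: [578.9, 9.8, 133.3]
orientation: [-3.133, -0.197, 0.002]
ft_force: [0.5, -0.5, -2.7]
width: 55.9
shift cm [-8.84 30.73  6.67] yaxis deg -82.8 q6 1.44
```

```bash
python3 -m inch '[{"xyz":[-0.2,0.6,0],"spin":0},{"xyz":[-0.6,2,0],"spin":0},{"xyz":[-1.3,4.5,0],"spin":0},{"xyz":[-2.2,7.5,0],"spin":0},{"xyz":[-3,10.5,0],"spin":0},{"xyz":[-3.9,13.5,0],"spin":0},{"xyz":[-4.7,16.5,0],"spin":0},{"xyz":[-5.6,19.5,0],"spin":0},{"xyz":[-6.5,22.5,0],"spin":0},{"xyz":[-7.3,25.5,0],"spin":0},{"xyz":[-8.1,28.2,0.5],"spin":0},{"xyz":[-8.6,30,1.5],"spin":0},{"xyz":[-8.85,30.7,2.8],"spin":0},{"xyz":[-8.85,30.75,4],"spin":0},{"xyz":[-8.85,30.75,5],"spin":0},{"xyz":[-8.85,30.75,5.5],"spin":0},{"xyz":[-8.85,30.75,5.8],"spin":0},{"xyz":[-8.85,30.75,6],"spin":0},{"xyz":[-8.85,30.75,6],"spin":0}]'
python3 -c "
from h import *
delta(529,-306,64.3)"
```

```text
t: 27.55
ee_pos: [529.2, -305.9, 71.8]
orientation: [-3.133, -0.198, 0.004]
ft_force: [0.8, 0.3, -3.0]
width: 55.7
shift cm [-0.02  0.01  0.75] yaxis deg -82.8 q6 0.9
```

```bash
python3 -m inch '[{"xyz":[0,0,0.15],"spin":0},{"xyz":[0,0,0.3],"spin":0},{"xyz":[0,0,0.45],"spin":0},{"xyz":[0,0,0.6],"spin":0},{"xyz":[0,0,0.7],"spin":0},{"xyz":[0,0,0.77],"spin":0},{"xyz":[0,0,0.77],"spin":0},{"xyz":[0,0,0.77],"spin":0}]'
```

```text
t: 28.35
ee_pos: [529.2, -305.9, 64.6]
orientation: [-3.133, -0.198, 0.004]
ft_force: [-1.9, 1.1, 5.2]
width: 55.5
```

```bash
python3 -m inch '[{"xyz":[0,0,0],"spin":0},{"xyz":[0,0,0],"spin":0},{"xyz":[0,0,0],"spin":0},{"xyz":[0,0,0],"spin":0},{"xyz":[0,0,-0.5],"spin":0},{"xyz":[0,0,-2],"spin":0},{"xyz":[0,0,-4],"spin":0},{"xyz":[0,0,-6.5],"spin":0},{"xyz":[0,0,-9],"spin":0},{"xyz":[0,-2,-11.5],"spin":0},{"xyz":[0,-5.5,-12],"spin":0},{"xyz":[0,-9.5,-12],"spin":0},{"xyz":[0,-13.5,-12],"spin":0},{"xyz":[0,-17.5,-12],"spin":0},{"xyz":[0,-21.5,-12],"spin":0},{"xyz":[0,-25.5,-12],"spin":0},{"xyz":[0,-29,-12],"spin":0},{"xyz":[0,-31,-12],"spin":0},{"xyz":[0,-31.5,-12],"spin":0}]' 0
python3 -c "
from h import *
delta(536,332,97)
snap('scene','s4.png',s=1.5)"
```

```text
t: 30.25
ee_pos: [489.8, 8.1, 186.6]
orientation: [-3.133, -0.202, 0.002]
ft_force: [-0.4, 0.1, 0.3]
width: 87.6
shift cm [  8.76 -31.51   9.04] yaxis deg -82.6 q6 1.43
```

View pics/s4.png

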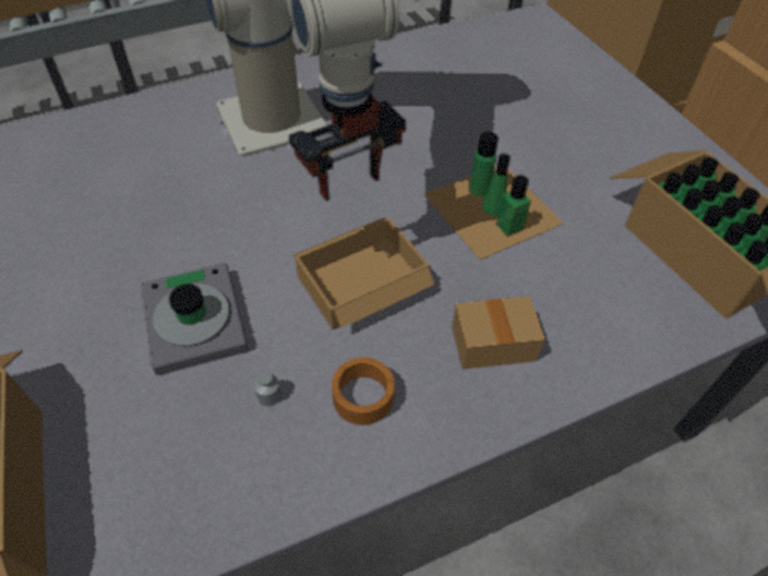

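The jar stands upright on the pan, with its lid centre at about (187,297). I'll check how well it is centred and carry on to the square bottle.

```bash
python3 -c "
from h import *
print(pt('scene',187.5/1.5-.5,297.5/1.5-.5,90))"
python3 -m inch '[{"xyz":[0.3,-1,0],"spin":0},{"xyz":[1,-3.5,0],"spin":0},{"xyz":[2,-7.2,0],"spin":0},{"xyz":[3.1,-11,0],"spin":0},{"xyz":[4.2,-15,0],"spin":0},{"xyz":[5.3,-19,0],"spin":0},{"xyz":[6.4,-23,0],"spin":0},{"xyz":[7.5,-27,0],"spin":0},{"xyz":[8.4,-30,0],"spin":0},{"xyz":[8.76,-31.3,0],"spin":0},{"xyz":[8.76,-31.5,0.5],"spin":0},{"xyz":[8.76,-31.5,2],"spin":0},{"xyz":[8.76,-31.5,4],"spin":0},{"xyz":[8.76,-31.5,6],"spin":0},{"xyz":[8.76,-31.5,7.5],"spin":0},{"xyz":[8.76,-31.5,8.5],"spin":0},{"xyz":[8.76,-31.5,8.9],"spin":0},{"xyz":[8.76,-31.5,8.9],"spin":0}]' 0
```

```text
[ 532.12189152 -302.0302654    90.        ]
t: 32.1
ee_pos: [536.3, 331.0, 97.7]
orientation: [-3.133, -0.201, 0.003]
ft_force: [-0.1, 0.1, 0.1]
width: 87.8
```

```bash
python3 -m inch '[{"xyz":[0,0,0],"spin":0},{"xyz":[0,0,0],"spin":0},{"xyz":[0,0,0],"spin":0},{"xyz":[0,0,0],"spin":0},{"xyz":[0,0,0],"spin":0},{"xyz":[0,0,0],"spin":0},{"xyz":[0,0,0],"spin":0},{"xyz":[0,0,0],"spin":0},{"xyz":[0,0,0],"spin":0},{"xyz":[0,0,-0.3],"spin":0},{"xyz":[0,0,-1],"spin":0},{"xyz":[0,0,-2.5],"spin":0},{"xyz":[0,0,-4.5],"spin":0},{"xyz":[0,0,-6.5],"spin":0},{"xyz":[0,0,-8.5],"spin":0},{"xyz":[0,0,-9.5],"spin":0},{"xyz":[0,0,-10],"spin":0},{"xyz":[0,0,-10],"spin":0}]' 1
python3 -c "
from h import *
delta(584.7,-49.2,98.6)"
```

```text
t: 33.9
ee_pos: [536.7, 330.9, 198.4]
orientation: [-3.133, -0.201, 0.002]
ft_force: [0.9, 0.4, -2.7]
width: 29.3
shift cm [-0.08 38.33  9.88] yaxis deg -82.7 q6 1.97
```

```bash
python3 -m inch '[{"xyz":[0,0.6,0],"spin":0},{"xyz":[0,2,0],"spin":0},{"xyz":[0,5,0],"spin":0},{"xyz":[0,8.5,0],"spin":0},{"xyz":[0,12,0],"spin":0},{"xyz":[0,15.5,0],"spin":0},{"xyz":[0,19,0],"spin":0},{"xyz":[0,22.5,0],"spin":0},{"xyz":[0,26,0],"spin":0},{"xyz":[0,29.5,0],"spin":0},{"xyz":[-0.08,33,0],"spin":0},{"xyz":[-0.08,36,0],"spin":0},{"xyz":[-0.08,37.9,0.5],"spin":0},{"xyz":[-0.08,38.33,2],"spin":0},{"xyz":[-0.08,38.33,4],"spin":0},{"xyz":[-0.08,38.33,6],"spin":0},{"xyz":[-0.08,38.33,7.5],"spin":0},{"xyz":[-0.08,38.33,8.5],"spin":0},{"xyz":[-0.08,38.33,9],"spin":0},{"xyz":[-0.08,38.33,9.2],"spin":0}]'
python3 -c "
from h import *
delta(584.7,-49.2,98.6)"
```

```text
t: 35.9
ee_pos: [584.6, -48.9, 105.0]
orientation: [-3.132, -0.201, 0.002]
ft_force: [1.1, -0.1, -2.3]
width: 29.7
shift cm [0.01 0.03 0.64] yaxis deg -82.6 q6 1.34
```

```bash
python3 -m inch '[{"xyz":[0,0,0.15],"spin":0},{"xyz":[0,0,0.3],"spin":0},{"xyz":[0,0,0.45],"spin":0},{"xyz":[0,0,0.57],"spin":0},{"xyz":[0,0,0.65],"spin":0},{"xyz":[0,0,0.65],"spin":0},{"xyz":[0,0,0.65],"spin":0}]'
python3 -m inch '[{"xyz":[0,0,0],"spin":0},{"xyz":[0,0,0],"spin":0},{"xyz":[0,0,0],"spin":0},{"xyz":[0,0,0],"spin":0},{"xyz":[0,0,-1],"spin":0},{"xyz":[0,0,-3],"spin":0},{"xyz":[0,0,-5.5],"spin":0},{"xyz":[0,0,-7.5],"spin":0},{"xyz":[-0.2,-1,-8.3],"spin":0},{"xyz":[-0.5,-4,-8.3],"spin":0},{"xyz":[-1.2,-8,-8.3],"spin":0},{"xyz":[-1.9,-12.5,-8.3],"spin":0},{"xyz":[-2.6,-17,-8.3],"spin":0},{"xyz":[-3.3,-21.5,-8.3],"spin":0},{"xyz":[-4,-26,-8.3],"spin":0},{"xyz":[-4.7,-30.5,-8.3],"spin":0},{"xyz":[-5.3,-34.5,-8.3],"spin":0},{"xyz":[-5.7,-37.5,-8.3],"spin":0},{"xyz":[-5.97,-38.7,-8.3],"spin":0},{"xyz":[-5.97,-38.7,-8.3],"spin":0}]' 0
python3 -c "
from h import *
delta(476,332,103.6)"
```

```text
t: 36.6
ee_pos: [584.8, -49.0, 98.7]
orientation: [-3.132, -0.201, 0.002]
ft_force: [-0.4, 0.2, 0.4]
width: 29.7
t: 38.6
ee_pos: [475.0, 328.2, 182.5]
orientation: [-3.132, -0.205, 0.002]
ft_force: [0.4, -0.9, 0.5]
width: 88.0
shift cm [ 0.16 -0.34  7.89] yaxis deg -82.5 q6 2.02
```

```bash
python3 -m inch '[{"xyz":[0.1,-0.3,1],"spin":0},{"xyz":[0.1,-0.35,3],"spin":0},{"xyz":[0.1,-0.35,5],"spin":0},{"xyz":[0.1,-0.35,6.5],"spin":0},{"xyz":[0.1,-0.35,7.5],"spin":0},{"xyz":[0.1,-0.35,7.8],"spin":0},{"xyz":[0.1,-0.35,7.8],"spin":0}]' 0
python3 -m inch '[{"xyz":[0,0,0],"spin":0},{"xyz":[0,0,0],"spin":0},{"xyz":[0,0,0],"spin":0},{"xyz":[0,0,0],"spin":0},{"xyz":[0,0,0],"spin":0},{"xyz":[0,0,0],"spin":0},{"xyz":[0,0,0],"spin":0},{"xyz":[0,0,0],"spin":0},{"xyz":[0,0,0],"spin":0},{"xyz":[0,0,-0.3],"spin":0},{"xyz":[0,0,-1],"spin":0},{"xyz":[0,0,-2.5],"spin":0},{"xyz":[0,0,-4.5],"spin":0},{"xyz":[0,0,-6.5],"spin":0},{"xyz":[0,0,-8.5],"spin":0},{"xyz":[0,0,-9.5],"spin":0},{"xyz":[0,0,-10],"spin":0},{"xyz":[0,0,-10],"spin":0}]' 1
python3 -c "
from h import *
delta(571,69.8,105)"
```

```text
t: 39.3
ee_pos: [475.6, 331.6, 104.2]
orientation: [-3.133, -0.205, 0.003]
ft_force: [0.3, -0.3, -0.2]
width: 87.8
t: 41.1
ee_pos: [475.9, 331.6, 204.9]
orientation: [-3.132, -0.205, 0.002]
ft_force: [0.1, 0.4, -2.2]
width: 24.0
shift cm [ 6.03 27.22  9.91] yaxis deg -82.5 q6 2.03
```

```bash
python3 -m inch '[{"xyz":[0.1,0.6,0],"spin":0},{"xyz":[0.5,2,0],"spin":0},{"xyz":[1,4.5,0],"spin":0},{"xyz":[1.7,7.5,0],"spin":0},{"xyz":[2.3,10.5,0],"spin":0},{"xyz":[3,13.5,0],"spin":0},{"xyz":[3.7,16.5,0],"spin":0},{"xyz":[4.4,19.5,0],"spin":0},{"xyz":[5,22.5,0],"spin":0},{"xyz":[5.5,25,0],"spin":0},{"xyz":[5.9,26.6,0],"spin":0},{"xyz":[6.03,27.2,0.7],"spin":0},{"xyz":[6.03,27.2,2.2],"spin":0},{"xyz":[6.03,27.2,4.2],"spin":0},{"xyz":[6.03,27.2,6.2],"spin":0},{"xyz":[6.03,27.2,7.7],"spin":0},{"xyz":[6.03,27.2,8.5],"spin":0},{"xyz":[6.03,27.2,9],"spin":0},{"xyz":[6.03,27.2,9.2],"spin":0},{"xyz":[6.03,27.2,9.2],"spin":0}]'
python3 -c "
from h import *
delta(571,69.8,105.2)"
```

```text
t: 43.1
ee_pos: [571.3, 70.0, 112.4]
orientation: [-3.132, -0.205, 0.001]
ft_force: [0.7, -0.8, -2.6]
width: 23.4
shift cm [-0.03  0.02  0.72] yaxis deg -82.5 q6 1.54
```

```bash
python3 -m inch '[{"xyz":[0,0,0.15],"spin":0},{"xyz":[0,0,0.3],"spin":0},{"xyz":[0,0,0.45],"spin":0},{"xyz":[0,0,0.6],"spin":0},{"xyz":[0,0,0.7],"spin":0},{"xyz":[0,0,0.75],"spin":0},{"xyz":[0,0,0.75],"spin":0}]'
python3 -m inch '[{"xyz":[0,0,0],"spin":0},{"xyz":[0,0,0],"spin":0},{"xyz":[0,0,0],"spin":0},{"xyz":[0,0,0],"spin":0},{"xyz":[0,0,-1],"spin":0},{"xyz":[0,0,-3],"spin":0},{"xyz":[0,0,-5.5],"spin":0},{"xyz":[0,0,-7],"spin":0},{"xyz":[-0.4,-1,-7.5],"spin":0},{"xyz":[-1.5,-3.5,-7.5],"spin":0},{"xyz":[-3,-7,-7.5],"spin":0},{"xyz":[-4.7,-11,-7.5],"spin":0},{"xyz":[-6.4,-15,-7.5],"spin":0},{"xyz":[-8.1,-19,-7.5],"spin":0},{"xyz":[-9.8,-23,-7.5],"spin":0},{"xyz":[-11.2,-26,-7.5],"spin":0},{"xyz":[-11.9,-27.5,-7.5],"spin":0},{"xyz":[-12,-27.9,-7.5],"spin":0},{"xyz":[-12,-27.9,-7.5],"spin":0}]' 0
python3 -c "
from h import *
delta(416,332,107)"
```

```text
t: 43.8
ee_pos: [571.5, 70.1, 105.2]
orientation: [-3.132, -0.205, 0.0]
ft_force: [-1.1, 0.2, 3.6]
width: 24.0
t: 45.7
ee_pos: [415.5, 331.2, 180.6]
orientation: [-3.133, -0.207, 0.001]
ft_force: [-0.5, -0.2, 0.4]
width: 88.0
shift cm [ 0.06 -0.06  7.36] yaxis deg -82.4 q6 2.09
```

```bash
python3 -m inch '[{"xyz":[0.05,0,1],"spin":0},{"xyz":[0.05,-0.05,3],"spin":0},{"xyz":[0.05,-0.05,5],"spin":0},{"xyz":[0.05,-0.05,6.4],"spin":0},{"xyz":[0.05,-0.05,7.1],"spin":0},{"xyz":[0.05,-0.05,7.3],"spin":0},{"xyz":[0.05,-0.05,7.3],"spin":0}]' 0
python3 -m inch '[{"xyz":[0,0,0],"spin":0},{"xyz":[0,0,0],"spin":0},{"xyz":[0,0,0],"spin":0},{"xyz":[0,0,0],"spin":0},{"xyz":[0,0,0],"spin":0},{"xyz":[0,0,0],"spin":0},{"xyz":[0,0,0],"spin":0},{"xyz":[0,0,0],"spin":0},{"xyz":[0,0,-0.3],"spin":0},{"xyz":[0,0,-1],"spin":0},{"xyz":[0,0,-2.5],"spin":0},{"xyz":[0,0,-4.5],"spin":0},{"xyz":[0,0,-6.5],"spin":0},{"xyz":[0,0,-8.5],"spin":0},{"xyz":[0,0,-10.5],"spin":0},{"xyz":[0,0,-11.5],"spin":0},{"xyz":[0,0,-12],"spin":0},{"xyz":[0,0,-12],"spin":0}]' 1
python3 -c "
from h import *
delta(519.3,2.6,108)"
```

```text
t: 46.4
ee_pos: [416.1, 331.8, 107.6]
orientation: [-3.133, -0.206, 0.001]
ft_force: [0.4, -0.2, 0.2]
width: 87.8
t: 48.2
ee_pos: [416.3, 331.5, 227.9]
orientation: [-3.132, -0.206, 0.0]
ft_force: [-0.3, -0.1, -1.7]
width: 37.4
shift cm [ 5.9  33.99 11.9 ] yaxis deg -82.5 q6 2.09
```

```bash
python3 -m inch '[{"xyz":[0.1,0.6,0],"spin":0},{"xyz":[0.3,2,0],"spin":0},{"xyz":[0.8,4.5,0],"spin":0},{"xyz":[1.3,7.5,0],"spin":0},{"xyz":[1.9,10.5,0],"spin":0},{"xyz":[2.4,13.5,0],"spin":0},{"xyz":[2.9,16.5,0],"spin":0},{"xyz":[3.5,19.5,0],"spin":0},{"xyz":[4,22.5,0],"spin":0},{"xyz":[4.5,25.5,0],"spin":0},{"xyz":[5,28.5,0],"spin":0},{"xyz":[5.4,31.2,0],"spin":0},{"xyz":[5.75,33.2,0.5],"spin":0},{"xyz":[5.9,34,2],"spin":0},{"xyz":[5.9,34,4.5],"spin":0},{"xyz":[5.9,34,7],"spin":0},{"xyz":[5.9,34,9],"spin":0},{"xyz":[5.9,34,10.2],"spin":0},{"xyz":[5.9,34,10.9],"spin":0},{"xyz":[5.9,34,11.1],"spin":0}]'
python3 -c "
from h import *
delta(519.3,2.6,108.5)"
```

```text
t: 50.2
ee_pos: [519.0, 2.2, 115.4]
orientation: [-3.132, -0.206, 0.002]
ft_force: [0.5, -0.4, -2.6]
width: 37.7
shift cm [ 0.04 -0.04  0.69] yaxis deg -82.5 q6 1.42
```

Lower, release, then retreat up and back toward the base side so that both cameras get a clear view.

```bash
python3 -m inch '[{"xyz":[0,0,0.15],"spin":0},{"xyz":[0,0,0.3],"spin":0},{"xyz":[0.03,-0.03,0.45],"spin":0},{"xyz":[0.03,-0.03,0.6],"spin":0},{"xyz":[0.03,-0.03,0.7],"spin":0},{"xyz":[0.03,-0.03,0.72],"spin":0},{"xyz":[0.03,-0.03,0.72],"spin":0}]'
python3 -m inch '[{"xyz":[0,0,0],"spin":0},{"xyz":[0,0,0],"spin":0},{"xyz":[0,0,0],"spin":0},{"xyz":[0,0,0],"spin":0},{"xyz":[0,0,-1],"spin":0},{"xyz":[0,0,-3],"spin":0},{"xyz":[0,0,-6],"spin":0},{"xyz":[0,0,-9],"spin":0},{"xyz":[0,-1,-11],"spin":0},{"xyz":[0,-4,-12],"spin":0},{"xyz":[0,-8,-12],"spin":0},{"xyz":[0,-12,-12],"spin":0},{"xyz":[0,-16,-12],"spin":0},{"xyz":[0,-20,-12],"spin":0},{"xyz":[0,-24,-12],"spin":0},{"xyz":[0,-28,-12],"spin":0},{"xyz":[0,-31,-12],"spin":0},{"xyz":[0,-33,-12],"spin":0},{"xyz":[0,-34,-12],"spin":0},{"xyz":[0,-34,-12],"spin":0}]' 0
python3 - <<'E'
from h import *
snap('scene','s5.png');snap('top','t5.png')
a=cv2.imread('pics/raw_t5.png')
cv2.imwrite('pics/t5c.png',cv2.convertScaleAbs(cv2.resize(a[183:263,202:294],None,fx=7,fy=7,interpolation=cv2.INTER_CUBIC),alpha=1.5))
s=cv2.imread('pics/raw_s5.png')
cv2.imwrite('pics/s5c.png',cv2.convertScaleAbs(cv2.resize(s[135:285,85:295],None,fx=3.5,fy=3.5,interpolation=cv2.INTER_CUBIC),alpha=1.5))
E
```

```text
t: 50.9
ee_pos: [519.5, 2.5, 108.6]
orientation: [-3.132, -0.206, 0.001]
ft_force: [0.3, -0.2, 2.7]
width: 37.7
t: 52.9
ee_pos: [474.9, 340.1, 229.8]
orientation: [-3.132, -0.208, 0.001]
ft_force: [0.8, -0.2, 0.4]
width: 87.6
```

View pics/t5c.png

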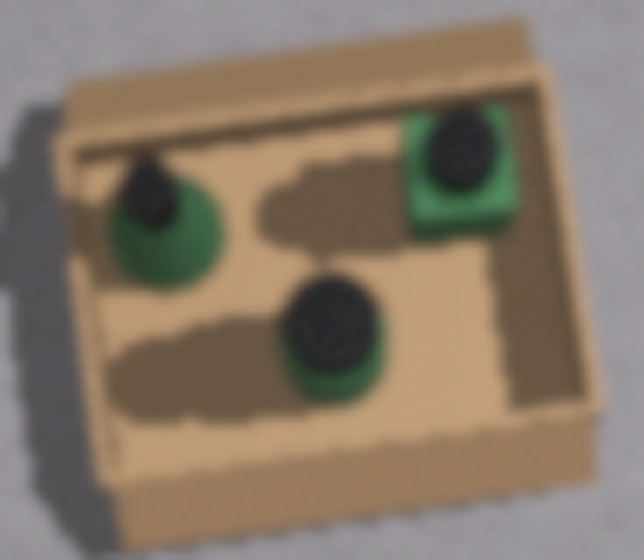

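View pics/s5c.png

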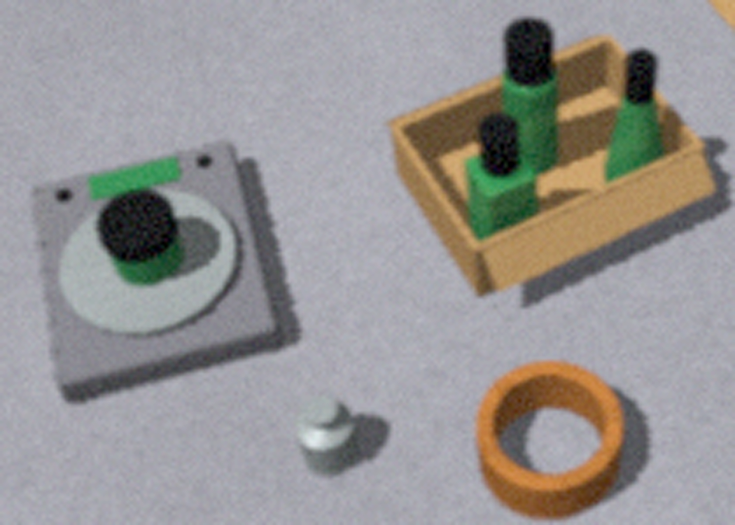

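The bottles are back upright. Their caps sit within about 9 crop pixels (roughly 3 mm) of the first picture, and the jar is centred on the pan. Handing in.

```bash
python3 -c "
from workcell import ctrl
print(ctrl.close_job())"
```

```text
the job is handed in; nothing more can be done
None
```

The job is done and handed in at about 53 s on the robot's clock, well under the 144 s limit. I stood the three bottles on the pad, set the jar on the scale pan, and put each bottle back in the carton where it had stood.

- **Bottles:** the last pictures show all three upright in the carton, within about 3 mm of where they started (the limit is 15 mm).
- **Jar:** it stands upright on the pan, about 5 mm from the pan's centre by the camera (the limit is 20 mm).
- **Bystanders:** the tape roll, little box and test weight were never approached. The last picture shows the tape roll and test weight in place; the box was last seen, in place, just after the jar went on the scale.
- **Gripper:** it is open and was parked well above the empty pad when I handed in.
- **Forces:** the highest force I read during a placement was about 5 N, when the jar touched the pan.

No check failed. The two cameras disagreed by up to 4 mm on where things stood, and by about 6 mm on the pad's centre; neither mattered for the placements. No verdict is reported at hand-in, so I haven't seen the official result.

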